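# Scan the job ticket in the yellow holder

### The job

Swing the clear cover of the yellow ticket holder fully open, take the orange-handled reader from its black holster, and press its sprung nose gently and squarely onto the middle of the ticket so that the nose is pushed in at least half of its travel, holding it steady there for a good second. Then stand the reader back in its holster and swing the yellow cover fully shut. Leave the blue holder and the other things on the bench alone.

Things in the scene. Friction and masses are not known exactly. Their poses are not given: they have to be found in the camera images.
- yellow_deck: Sloped square well of the yellow ticket holder, 100 x 100 mm outside, 80 x 80 mm inside, walls 10 mm, fixed. Origin: centre of its mouth, level with the rim's edge, about 90 mm above the bench. z: outward normal of the slope, 30 degrees from vertical towards the low side; x: up the slope to the hinge; y: along the hinge.
- yellow_well (a point): Centre of the well's floor, 28 mm below the rim's edge. On it lies a stack of paper job tickets, 77 x 77 mm, black code bars at its middle, face parallel to the rim. The face is somewhere from 5 to 20 mm below the rim's edge: the stack's height differs each time and is not measured. It does not give.
- yellow_cover (a joint): Hinge of the yellow holder's cover (rad): 0 shut on the rim, grows as it swings up, stop at 2.3 (just past vertical). Axis along the deck's y, 50 mm up the slope from the deck's origin, 3 mm above the rim. Clear plate 100 x 100 x 4 mm with a yellow border; the stiff hinge (0.1 N m) lets it stay where it is left.
- yellow_tab (a point): Grip point on the yellow cover's red pull tab, which is 14 mm wide (along the hinge), 8 mm thick and sticks out 34 mm in the cover's plane from the edge farthest from the hinge. The point is 126 mm from the hinge axis, 8 mm short of the tab's tip, on its centre line. Axes as the deck's when shut; they turn with the cover.
- blue_deck: The same sloped well on another holder, painted blue, with its own shut cover; to be left alone. Origin and axes as for the yellow one.
- blue_cover (a joint): Hinge of the blue holder's cover (rad): 0 shut; to be left alone.
- reader: Hand-held contact code reader, about 0.2 kg, nose down in the holster, 150 mm tall. Origin: centre of the nose tip when fully out; z up the handle. Heights from the origin: black nose hood 30 (x) by 44 (y) mm, 0 to 35; grey flange 58 x 72 mm, 35 to 45; grey head 40 x 52 mm, up to 65; orange handle 26 (x) by 32 (y) mm, up to 150.
- nose (a joint): How far the reader's sprung nose is pushed in (m): 0 fully out, stop at 0.006. It starts to give at about 2 N, is half in at about 4 N and fully in at about 6 N.
- holster: Black holster fixed on the bench. Origin: centre of its underside, on the bench; z up. Rectangular mouth 42 mm (x) by 56 mm (y), rim 45 mm high, walls 15 mm. The reader's flange rests on the rim with its nose hanging inside: the reader's origin is then 10 mm above the holster's origin. The reader's x axis lies along the holster's.
- glue_jar: Amber glue jar with yellow cap, 56 mm across, 75 mm tall, loose; origin at the centre of its underside. Leave alone.
- thread_cone: Green thread cone, 56 mm across the foot, 100 mm tall, loose; origin at the centre of its underside. Leave alone.
- tape_roll: Cardboard-coloured roll of tape lying flat, 64 mm across, 24 mm high, loose; origin at the centre of its underside. Leave alone.

How it is judged (in metres and radians):
On the way, in this order (a step that is already met when the one before it is completed fails the run):
1. the yellow cover is swung open (beyond 2.0 rad of 2.3) (value of joint yellow_cover above 2 rad), for 0.1 s.
2. the reader's nose is pressed in by at least 2.5 mm on the ticket in the yellow well, within 12 mm of its middle each way and within 0.15 rad of square, and held for 1 s (value of joint nose above 0.0025 m and x of reader in the frame of yellow_deck between -0.012 and 0.012 m and y of reader in the frame of yellow_deck between -0.012 and 0.012 m and z of reader in the frame of yellow_deck below -0.004 m and angle between the z axis of reader and the z axis of yellow_deck, either way round below 0.15 rad and linear speed of reader below 0.02 m/s), for 1 s.
At the end, for the whole second after the job is handed in: The reader stands at rest in the holster, its flange on the rim (within 12 mm sideways, 4 mm in height, 0.1 rad of upright); the yellow cover is shut (below 0.06 rad); the blue cover is still shut (below 0.1 rad); jar, cone and tape roll are within 30 mm of where they were (value of joint yellow_cover below 0.06 rad and value of joint blue_cover below 0.1 rad and horizontal distance between reader and holster below 0.012 m and z of reader in the frame of holster between 0.006 and 0.014 m and angle between reader's own z axis and vertical below 0.1 rad and linear speed of reader below 0.02 m/s and distance of each of glue_jar, thread_cone, tape_roll from where it was at the start of the episode below 0.03 m); the robot touches nothing.
It fails at once if the reader is pressed on the yellow holder with more than 22 N (contact force between reader and yellow_deck above 22 N).
It fails at once if the blue cover is opened beyond 0.15 rad (value of joint blue_cover above 0.15 rad).
It fails at once if the glue jar, thread cone or tape roll is moved more than 30 mm or tipped (distance of any of glue_jar, thread_cone, tape_roll from where it was at the start of the episode above 0.03 m or angle between any of glue_jar, thread_cone, tape_roll's own z axis and vertical above 0.4 rad).
It also fails if it takes over 72 s, if anything falls off the work surface, if the arm or the gripper's body presses on something with over 40 N, if the wrist force passes 120 N, or if a joint passes its speed limit or range.

### The arm

A 6-joint arm with a two-finger parallel gripper is mounted at the origin on the work surface. World frame = base frame: x ahead of the robot, y to its left, z up, the work surface at z = 0. Lengths are in mm, angles in rad, forces in N, time in s.
With the tool pointing down it reaches from about 275 to 750 mm from the base axis. Payload 10.2 kg.
Tool frame: the origin (TCP) lies between the finger pads; the fingertips stand 25 mm ahead of it and the grasp point (between the pads) lies 6 mm ahead of it; z points along the fingers, y is the line along which they close (so a half turn about z gives the same grasp; the last joint's range is limited). The gripper opens to 85 mm and grips with 20 to 120 N. Pads are 22 mm wide; open, the fingers measure 114 mm over their backs; the gripper's body (76 mm by 85 mm) begins 54 mm behind the grasp point. The pads swing forward as they close: fully open they stand 13 mm farther back than shut.
Start: joints at [-0.223, 0.313, 1.498, -0, 1.331, -0.223], TCP at [525.006, -0.014, 256.294] pointing down, gripper open.
Joint ranges: [-2.94, 2.94], [-0.97, 2.17], [0.19, 2.56], [-1.23, 4.37], [0.02, 3.11], [-2.88, 2.88]. Speed limits (rad/s): [2.39, 2.39, 3.01, 3.14, 3.14, 3.14].

### API

Orientations are given as a unit quaternion [w, x, y, z].
In Python, from rig import ctrl, eyes, finish_job gives the robot as it stands.
- The arm moves only by the tool step_arm, never from a script. Its argument "increments" is a list of rows, each an object of numbers: "dx", "dy", "dz": the shift along the tool's x, y, z in units of 25 mm (1.0 is 25 mm); "wx", "wy", "wz": the turn, a rotation vector about the tool's x, y, z in units of 6 degrees (1.0 is 6 degrees). A call has 1 to 5 rows; each row shifts and turns the commanded pose from where the row before left it, along the tool's axes as they then stand; what a row does not reach is not made up. A row lasts 1/10 s, in which the tool goes at most 50 mm and 8.59 degrees, less where a joint would pass 70% of its speed; a pose out of reach is approached as far as the arm can. A call is refused whole if a number of a shift passes 1 or a number of a turn 1, either way. A call with a gripper value outside its range is refused whole. "fingers" is the finger opening in mm, from 0 to 85.4, set as the call begins (left out, the last holds). The fingers move at their own pace and stop on an object; "squeeze" is the grip in N (left out, the last holds). Time passes only in rows, so rows that do not move let the fingers close. It gives the time, the measured TCP pose, the force, the opening and the grip force at its end, in the units of the state.
- ctrl.sense(): the state, without advancing time (a new reading comes with each control period).
- eyes.capture(name): name is "scene" or "side" or "wrist"; returns a dict with "frame" (400x640x3 uint8, blue, green, red), "fx", "fy", "cx", "cy" (pixels), "R" (3x3) and "t" (3): a world point X has camera coordinates R X + t; the wrist camera has in their place "tool_from_camera" (4x4, takes a point from camera to tool coordinates, whose origin is the TCP and whose axes are the flange's). Camera axes: x right, y down, z forward; pixel columns grow to the right and rows downward; lengths in mm; the calibration is good to about 2 mm. A picture is of the moment at which its call begins: read the wrist's pose just before it. There is no depth.
- finish_job(): hands the job in; it is judged then, once.
Trained networks look in the newest picture that a camera, given by its name, has taken for a name from the list of things; names that differ only in an ending like _2 or _b are one class to them, and where a whole thing is asked for, a point or a joint stands for the part that bears it (a point fixed in the world has none). Each returns a list of dicts, best first, with "p" (0 to 1); they miss things now and then, are a little off and sometimes report something else, mostly with a low value. They report only what shows in the picture. A call takes as long as a camera call.
- eyes.cut_out(camera, label): "mask" (400x640 bool, what is visible of it).
- eyes.landmark_of(camera, label): "point" ([x, y, z] in mm, in the coordinates of the camera as it stood for that picture, good to about 4 mm: a listed point, or the origin of a listed thing).
The state is a dict: "time_s": time; "joints": joint angles; "dq": joint speeds; "tau": joint torques, N m; "eef_pos": TCP position; "ee_rot": TCP orientation; "force": force on the tool from outside, world axes, zero at the start; "wrist_torque": the same for the moment, N m; "grip_width": opening from 0.0 (shut) to 1.0 (fully open); "grip_force": force on a finger pad.
Only numpy, scipy, OpenCV 4.12 (cv2) and the standard library are available. Lean on these libraries where they do the work, as an engineer would, in place of code of your own. Each camera call takes 0.05 s, during which the arm holds its last target. There are 200 camera calls.

## Working session

There is one attempt and no reset: what is moved stays moved. The work goes in short steps, Python scripts to look and compute and a tool call to move; the robot and the scene stay as the last step left them, time stands still between calls to the robot, and variables do not carry over. Pictures are saved under pics/ and viewed, at most 10 in all, crops included, and the job is handed in when it is done.

Besides the shell and the picture viewer there is one more tool, called by a JSON object that holds its "method" and its "body". step_arm: Moves the arm, as the interface text tells. Its arguments: {"type":"object","properties":{"increments":{"type":"array"},"fingers":{"type":"number"},"squeeze":{"type":"number"}},"required":["increments"]}

```bash
mkdir -p pics; ls; cat > h.py <<'E'
import numpy as np, cv2
from rig import ctrl, eyes, finish_job
from scipy.spatial.transform import Rotation as Ro
def toolR(s):
    w,x,y,z=s["ee_rot"]; return Ro.from_quat([x,y,z,w])
def world(cam,c,s,p):
    p=np.array(p,float)
    if "R" in c: return np.array(c["R"]).T@(p-np.array(c["t"]).ravel())
    q=(np.array(c["tool_from_camera"])@np.r_[p,1])[:3]
    return toolR(s).apply(q)+np.array(s["eef_pos"])
def look(cam,labels,save=None):
    s=ctrl.sense(); c=eyes.capture(cam)
    if save: cv2.imwrite(save,c["frame"])
    for l in labels:
        for d in eyes.landmark_of(cam,l)[:2]:
            print(cam,l,round(d["p"],2),world(cam,c,s,d["point"]).round(1))
    return s,c
E
cat > a.py <<'E'
from h import *
L=["yellow_deck","yellow_well","yellow_tab","blue_deck","reader","holster","glue_jar","thread_cone","tape_roll"]
fr=[]
for cam in ["scene","side","wrist"]:
    s,c=look(cam,L); fr.append(c["frame"])
    np.savez(f"{cam}.npz",**{k:np.array(v) for k,v in c.items()})
cv2.imwrite("pics/a.png",fr[0]);cv2.imwrite("pics/b.png",fr[1]);cv2.imwrite("pics/c.png",fr[2])
print(s["time_s"],s["force"],s["ee_rot"],s["eef_pos"])
E
python3 a.py
```

```text
pics
scene yellow_deck 0.57 [539.  283.2  88.4]
scene yellow_tab 0.73 [471.3 272.4  57.8]
scene yellow_tab 0.3 [581.4  18.9  15. ]
scene blue_deck 0.74 [ 555.2 -269.6   90.5]
scene reader 0.81 [578.7  19.2  11.9]
scene holster 0.96 [581.5  17.2   1.8]
scene holster 0.46 [538.7 283.2  90.3]
scene glue_jar 0.69 [705.4 132.2  -1.4]
scene thread_cone 0.95 [ 717.1 -137.5   -3.3]
scene tape_roll 0.92 [398.1 144.7  -0.4]
side yellow_deck 0.64 [537.9 291.6  85.3]
side yellow_well 0.71 [710.4 138.4  -0.8]
side yellow_well 0.64 [550.6 293.2  66.1]
side yellow_tab 0.97 [470.3 274.4  56.1]
side yellow_tab 0.22 [ 5.771e+02  1.620e+01 -5.000e-01]
side blue_deck 0.85 [ 557.2 -275.8   88.3]
side blue_deck 0.47 [ 715.6 -135.6    1.7]
side reader 0.76 [579.   22.3   8.8]
side holster 0.77 [577.5  15.1  -2.9]
side glue_jar 0.63 [711.7 141.9   0.8]
side glue_jar 0.15 [3.982e+02 1.459e+02 3.000e-01]
side thread_cone 0.82 [ 7.231e+02 -1.346e+02  6.000e-01]
side tape_roll 0.66 [ 3.963e+02  1.439e+02 -1.000e-01]
side tape_roll 0.63 [710.9 137.9   0.9]
wrist reader 0.72 [578.9  16.5  11.6]
wrist glue_jar 0.63 [710.2 136.5  -1.4]
wrist thread_cone 0.58 [ 715.1 -139.1    0.8]
wrist tape_roll 0.67 [394.8 147.2   3.3]
1.0 [-0.62247527 -0.08051028  0.38351987] [-1.20580228e-06  7.07109090e-01  7.07104472e-01  9.27450524e-07] [ 5.25006244e+02 -2.27052300e-02  2.56303820e+02]
```

View pics/a.png

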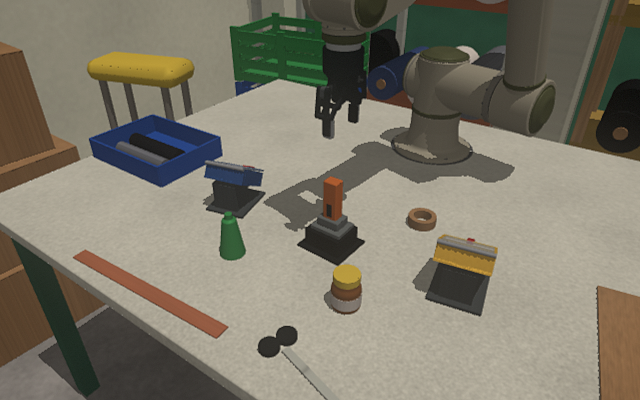

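View pics/b.png

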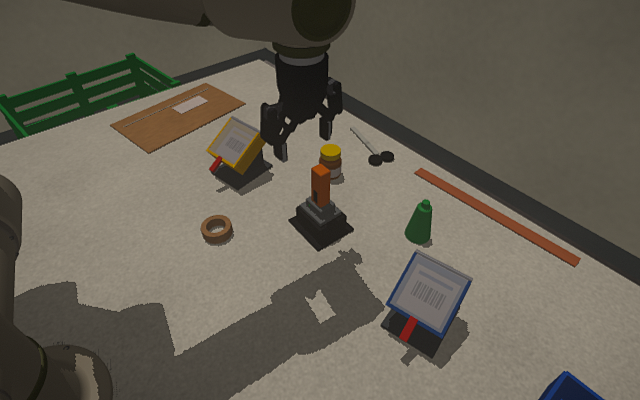

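View pics/c.png

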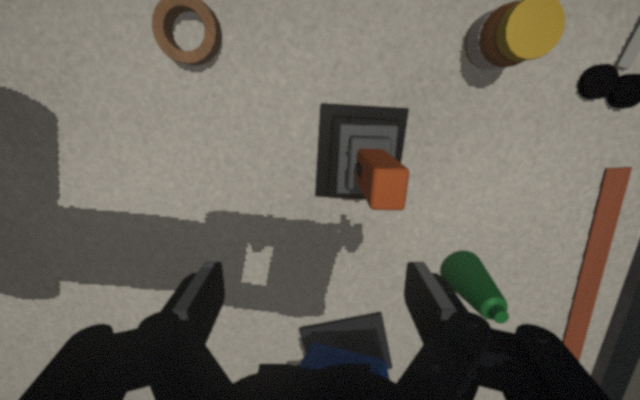

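The overview shows the yellow holder at right (deck about px 465,255) with its low side towards the robot. The holster and reader are in the middle (px 333,230), and the blue holder is far left. The side view shows the yellow cover shut, with its tab at px (216,163). Next I turn the wrist to the deck's yaw (about 10°) and look at it close up.

{"method": "step_arm", "body": {"increments": [{"wz":1},{"wz":1},{"wz":1},{"wz":1},{"wz":1}]}}

```text
invalid input at $.increments[0]: expected keys dx, dy, dz, wx, wy, wz
```

{"method": "step_arm", "body": {"increments": [{"wz":1},{"wz":1},{"wz":1},{"wz":1},{"wz":1}]}}

```text
invalid input at $.increments[0]: expected keys dx, dy, dz, wx, wy, wz
```

{"method": "step_arm", "body": {"increments": [{"wz":1},{"wz":1},{"wz":1},{"wz":0.33},{}]}}

```text
invalid input at $.increments[0]: expected keys dx, dy, dz, wx, wy, wz
```

{"method": "step_arm", "body": {"increments": [{"dy":-1},{"dy":-1},{"dy":-1,"dx":-0.6},{"dy":-1,"dx":-0.6},{"dy":-1,"dx":-0.6}], "fingers": 50}}

```text
invalid input at $.increments[0]: expected keys dx, dy, dz, wx, wy, wz
```

{"method": "step_arm", "body": {"increments": [{"dy":-1},{"dy":-1},{"dy":-1},{"dy":-1},{"dy":-1}]}}

```text
invalid input at $.increments[0]: expected keys dx, dy, dz, wx, wy, wz
```

{"method": "step_arm", "body": {"increments": [{"dy":-0.6},{},{}]}}

```text
invalid input at $.increments[0]: expected keys dx, dy, dz, wx, wy, wz
```

```bash
python3 - <<'E'
from h import *
s,c=look("wrist",["yellow_deck","yellow_tab"],"pics/d.png")
np.savez("wd.npz",**{k:np.array(v) for k,v in c.items()},pos=s["eef_pos"],q=s["ee_rot"])
print(s["eef_pos"],s["ee_rot"],s["joints"],np.array(c["tool_from_camera"]).round(2))
E
```

```text
[ 5.24998936e+02 -3.34745604e-02  2.56293876e+02] [-6.23024536e-06  7.07119606e-01  7.07093956e-01 -1.86293552e-06] [-2.23442617e-01  3.12886753e-01  1.49771879e+00  3.58952303e-06
  1.33099964e+00 -2.23407195e-01] [[  -0.     -0.95   -0.32   81.2 ]
 [   1.     -0.     -0.     -0.68]
 [   0.     -0.32    0.95 -117.79]
 [   0.      0.      0.      1.  ]]
```

View pics/d.png

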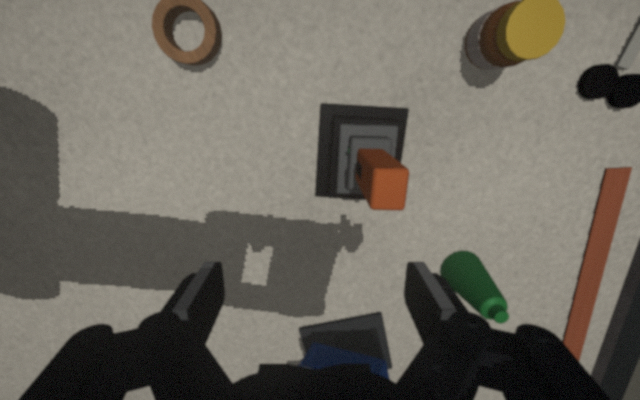

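All six keys are needed in every row, so the arm didn't move (same view as before). Repeating with full rows.

{"method": "step_arm", "body": {"increments": [{"dx":0,"dy":0,"dz":0,"wx":0,"wy":0,"wz":1},{"dx":0,"dy":0,"dz":0,"wx":0,"wy":0,"wz":1},{"dx":0,"dy":0,"dz":0,"wx":0,"wy":0,"wz":1},{"dx":0,"dy":0,"dz":0,"wx":0,"wy":0,"wz":1},{"dx":0,"dy":0,"dz":0,"wx":0,"wy":0,"wz":1}]}}

```text
time_s: 2.15
eef_pos: [525.0, -0.0, 256.3]
ee_rot: [-0.0, 0.867, 0.498, -0.0]
force: [-0.4, 0.5, 0.5]
grip_width: 0.999
grip_force: 0.0
```

{"method": "step_arm", "body": {"increments": [{"dx":0,"dy":0,"dz":0,"wx":0,"wy":0,"wz":1},{"dx":0,"dy":0,"dz":0,"wx":0,"wy":0,"wz":1},{"dx":0,"dy":0,"dz":0,"wx":0,"wy":0,"wz":1},{"dx":0,"dy":0,"dz":0,"wx":0,"wy":0,"wz":1},{"dx":0,"dy":0,"dz":0,"wx":0,"wy":0,"wz":1}]}}

```text
time_s: 2.65
eef_pos: [525.0, -0.0, 256.3]
ee_rot: [0.0, 0.966, 0.257, 0.0]
force: [-0.1, -0.3, -0.7]
grip_width: 0.995
grip_force: 0.0
```

{"method": "step_arm", "body": {"increments": [{"dx":0,"dy":0,"dz":0,"wx":0,"wy":0,"wz":1},{"dx":0,"dy":0,"dz":0,"wx":0,"wy":0,"wz":1},{"dx":0,"dy":0,"dz":0,"wx":0,"wy":0,"wz":1},{"dx":0,"dy":0,"dz":0,"wx":0,"wy":0,"wz":0.33},{"dx":0,"dy":0,"dz":0,"wx":0,"wy":0,"wz":0}]}}

```text
time_s: 3.15
eef_pos: [525.0, -0.0, 256.3]
ee_rot: [0.0, 0.996, 0.087, -0.0]
force: [0.0, 0.7, 0.1]
grip_width: 0.999
grip_force: 0.0
```

{"method": "step_arm", "body": {"increments": [{"dx":0.5,"dy":-1,"dz":0,"wx":0,"wy":0,"wz":0},{"dx":0.5,"dy":-1,"dz":0,"wx":0,"wy":0,"wz":0},{"dx":0.5,"dy":-1,"dz":0,"wx":0,"wy":0,"wz":0},{"dx":0,"dy":-1,"dz":0,"wx":0,"wy":0,"wz":0},{"dx":0,"dy":-1,"dz":0,"wx":0,"wy":0,"wz":0}], "fingers": 50}}

```text
time_s: 3.65
eef_pos: [540.1, 130.7, 256.1]
ee_rot: [-0.0, 0.996, 0.088, -0.0]
force: [-0.2, -0.9, -0.3]
grip_width: 0.586
grip_force: 0.0
```

{"method": "step_arm", "body": {"increments": [{"dx":0,"dy":-1,"dz":0,"wx":0,"wy":0,"wz":0},{"dx":0,"dy":-1,"dz":0,"wx":0,"wy":0,"wz":0},{"dx":0,"dy":-1,"dz":0,"wx":0,"wy":0,"wz":0},{"dx":0,"dy":-1,"dz":0,"wx":0,"wy":0,"wz":0},{"dx":0,"dy":-1,"dz":0,"wx":0,"wy":0,"wz":0}]}}

```text
time_s: 4.15
eef_pos: [518.2, 253.7, 256.3]
ee_rot: [-0.0, 0.996, 0.088, 0.0]
force: [-1.2, -1.0, 0.6]
grip_width: 0.589
grip_force: 0.0
```

{"method": "step_arm", "body": {"increments": [{"dx":0,"dy":-1,"dz":0,"wx":0,"wy":0,"wz":0},{"dx":0,"dy":0,"dz":0,"wx":0,"wy":0,"wz":0},{"dx":0,"dy":0,"dz":0,"wx":0,"wy":0,"wz":0}]}}

```text
time_s: 4.45
eef_pos: [514.0, 277.3, 256.2]
ee_rot: [0.0, 0.996, 0.088, -0.0]
force: [-0.4, 0.4, 0.5]
grip_width: 0.583
grip_force: 0.0
```

```bash
python3 - <<'E'
from h import *
s,c=look("wrist",["yellow_deck","yellow_tab"],"pics/e.png")
np.savez("wd.npz",**{k:np.array(v) for k,v in c.items()},pos=s["eef_pos"],q=s["ee_rot"])
print(s["eef_pos"],s["ee_rot"],s["joints"])
E
```

```text
wrist yellow_deck 0.96 [536.5 291.7  91.1]
wrist yellow_tab 0.57 [469.7 274.9  55.5]
[514.01868074 277.29559621 256.16288302] [ 1.61407408e-04  9.96109049e-01  8.81290481e-02 -9.00884932e-05] [ 2.94363353e-01  4.44583745e-01  1.31021753e+00 -2.83885714e-04
  1.38703381e+00  1.68872453e+00]
```

View pics/e.png

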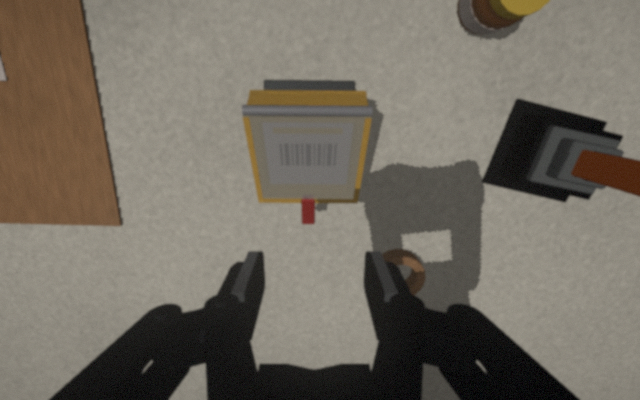

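Close view: the cover's low corners are at px (259,203) and (362,201), the tab runs from row 200 to 224 at column 308, and the code bars are at (308,155). The deck is nearly aligned with the tool. Next I fit its pose from these points and the landmarks.

```bash
cat > fit.py <<'E'
from h import *
from scipy.optimize import least_squares
d=np.load("wd.npz"); T=d["tool_from_camera"]; s={"ee_rot":d["q"],"eef_pos":d["pos"]}
P=np.array([[-50,50,4],[-50,-50,4],[-84,0,3]],float); px=np.array([[259,203],[362,201.5],[308,224]])
def D(v):
    return Ro.from_euler("zy",[v[3],-np.pi/6]),v[:3]   # x up the slope
def proj(W):
    t=toolR(s).inv().apply(W-d["pos"]); c=(t-T[:3,3])@T[:3,:3]
    return np.c_[d["fx"]*c[:,0]/c[:,2]+d["cx"],d["fy"]*c[:,1]/c[:,2]+d["cy"]]
lm=np.array([[536.5,291.7,91.1],[537.9,289,86],[539,284,89]]); tb=np.array([[469.7,274.9,55.5],[470.3,274.4,56.1],[471.3,272.4,57.8]])
def f(v):
    R,o=D(v); W=R.apply(P)+o
    return np.r_[(proj(W)-px).ravel(),((lm-o)/5).ravel(),((tb-R.apply([-76,0,3])-o)/5).ravel(),(v[2]-90)/2]
r=least_squares(f,[538,287,89,.17]); v=r.x; R,o=D(v)
if __name__=="__main__":
    np.save("deck.npy",v)
    print(v.round(3),f(v).round(1)); print("bars px",proj(R.apply([[0,0,-5],[0,0,-20]])+o).round())
    H=R.apply([50,0,3])+o; print("hinge",H.round(1),"tool yaw err deg",np.degrees(toolR(s).inv().apply(R.apply([0,1,0]))).round(2))
    print("hinge R",R.as_matrix().round(3))
    for th in np.arange(0,2.31,.23):
        a=np.radians(210)-th; u=np.array([np.cos(v[3]),np.sin(v[3]),0])
        print(round(th,2),(H+126*(np.cos(a)*u+np.sin(a)*np.array([0,0,1]))).round(1))
E
python3 fit.py
```

```text
[5.35342e+02 2.89799e+02 9.19740e+01 2.24000e-01] [ 1.2 -1.3 -3.8  1.9  3.  -1.4  0.2  0.4 -0.2  0.5 -0.2 -1.2  0.7 -1.2
 -0.6  0.   0.4 -0.4  0.1  0.3 -0.3  0.3 -0.1  0.1  1. ]
bars px [[305. 159.]
 [306. 148.]]
hinge [576.1 300.9 118.9] tool yaw err deg [ -1.04 -56.93   6.34]
hinge R [[ 0.844 -0.192 -0.5  ]
 [ 0.222  0.975  0.   ]
 [ 0.488 -0.111  0.866]]
0.0 [469.7 276.7  55.9]
0.23 [458.5 274.1  82.5]
0.46 [453.5 273.  110.9]
0.69 [454.9 273.3 139.8]
0.92 [462.7 275.1 167.6]
1.15 [476.5 278.2 192.8]
1.38 [495.6 282.6 214.1]
1.61 [518.9 287.9 230.5]
1.84 [545.1 293.9 240.9]
2.07 [573.1 300.2 244.9]
2.3 [601.1 306.6 242.3]
```

```bash
sed -i 's/"zy"/"ZY"/' fit.py; python3 fit.py
```

```text
[5.35580e+02 2.85806e+02 9.21090e+01 1.83000e-01] [ 1.2 -0.  -3.3  0.8  2.  -1.6  0.2  1.2 -0.2  0.5  0.6 -1.2  0.7 -0.4
 -0.6  0.1  0.3 -0.2  0.2  0.2 -0.1  0.4 -0.2  0.2  1.1]
bars px [[309. 159.]
 [309. 149.]]
hinge [576.7 293.4 119.7] tool yaw err deg [-3.700e-01 -5.729e+01 -2.000e-02]
hinge R [[ 0.852 -0.182 -0.492]
 [ 0.158  0.983 -0.091]
 [ 0.5    0.     0.866]]
0.0 [469.4 273.6  56.7]
0.23 [458.1 271.5  83.2]
0.46 [453.  270.5 111.7]
0.69 [454.5 270.8 140.6]
0.92 [462.4 272.3 168.4]
1.15 [476.3 274.8 193.6]
1.38 [495.5 278.4 214.9]
1.61 [519.  282.7 231.2]
1.84 [545.5 287.6 241.7]
2.07 [573.7 292.9 245.7]
2.3 [602.  298.1 243.1]
```

Fit agrees with the known sizes (rim about 90 mm, tab about 56 mm high, yaw 0.183 rad against tool yaw 0.176). I'll lower the open fingers astride the tab.

{"method": "step_arm", "body": {"increments": [{"dx":-0.9,"dy":-0.1,"dz":0,"wx":0,"wy":0,"wz":0},{"dx":-0.88,"dy":-0.07,"dz":0,"wx":0,"wy":0,"wz":0},{"dx":0,"dy":0,"dz":1,"wx":0,"wy":0,"wz":0},{"dx":0,"dy":0,"dz":1,"wx":0,"wy":0,"wz":0},{"dx":0,"dy":0,"dz":1,"wx":0,"wy":0,"wz":0}]}}

```text
time_s: 5.1
eef_pos: [469.7, 273.0, 180.8]
ee_rot: [-0.0, 0.996, 0.087, 0.0]
force: [1.1, 0.2, 0.6]
grip_width: 0.587
grip_force: 0.0
```

{"method": "step_arm", "body": {"increments": [{"dx":0,"dy":0,"dz":1,"wx":0,"wy":0,"wz":0},{"dx":0,"dy":0,"dz":1,"wx":0,"wy":0,"wz":0},{"dx":0,"dy":0,"dz":1,"wx":0,"wy":0,"wz":0},{"dx":0,"dy":0,"dz":1,"wx":0,"wy":0,"wz":0},{"dx":0,"dy":0,"dz":0.68,"wx":0,"wy":0,"wz":0}]}}

```text
time_s: 5.6
eef_pos: [469.4, 272.8, 62.8]
ee_rot: [0.0, 0.996, 0.087, -0.001]
force: [-0.6, 0.5, -0.1]
grip_width: 0.588
grip_force: 0.0
```

{"method": "step_arm", "body": {"increments": [{"dx":0,"dy":0,"dz":0,"wx":0,"wy":0,"wz":0},{"dx":0,"dy":0,"dz":0,"wx":0,"wy":0,"wz":0}]}}

```text
time_s: 5.8
eef_pos: [470.0, 273.4, 64.9]
ee_rot: [-0.0, 0.996, 0.087, 0.0]
force: [-0.2, -0.5, 0.8]
grip_width: 0.589
grip_force: 0.0
```

{"method": "step_arm", "body": {"increments": [{"dx":0,"dy":0,"dz":0,"wx":0,"wy":0,"wz":0},{"dx":0,"dy":0,"dz":0,"wx":0,"wy":0,"wz":0},{"dx":0,"dy":0,"dz":0,"wx":0,"wy":0,"wz":0},{"dx":0,"dy":0,"dz":0,"wx":0,"wy":0,"wz":0},{"dx":0,"dy":0,"dz":0,"wx":0,"wy":0,"wz":0}], "fingers": 5, "squeeze": 25}}

```text
time_s: 6.3
eef_pos: [469.7, 275.4, 65.3]
ee_rot: [-0.002, 0.996, 0.087, 0.001]
force: [-2.6, 10.9, 1.8]
grip_width: 0.156
grip_force: 27.7
```

```bash
python3 - <<'E'
from h import *
s,c=look("side",["yellow_tab"])
cv2.imwrite("pics/f.png",cv2.resize(c["frame"][90:250,150:350],None,fx=3,fy=3))
print(s["eef_pos"],s["force"],s["grip_width"],s["grip_force"])
E
```

```text
[469.69012356 275.38599847  65.33673038] [-2.5502507  10.9416809   1.83120807] 0.15558145534667484 27.652129232883453
```

View pics/f.png

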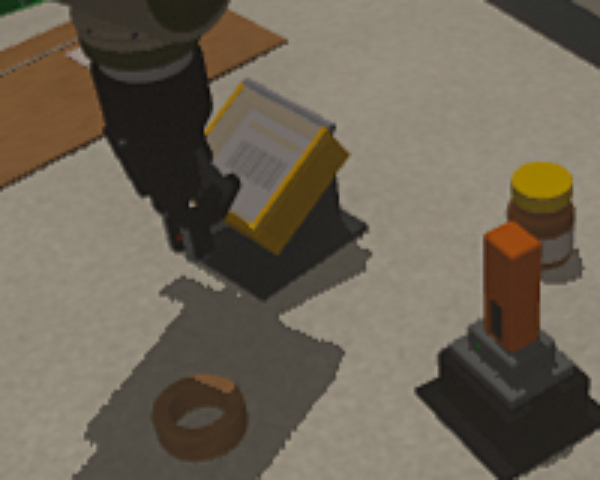

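Tab gripped (opening about 13 mm). The side view shows the fingers on the tab at the cover's low edge. A lateral force of 11 N means the tab is about 3 mm further to +y, so I'll ease that, then swing along the arc.

```bash
python3 - <<'E'
import numpy as np
for k in range(20):
    a=np.radians(210)-(k+.5)*.112; c=2*126*np.sin(.056)/25
    print(k,round(c*np.sin(a),2),round(c*np.cos(a),2))
E
```

```text
0 -0.25 -0.5
1 -0.2 -0.53
2 -0.14 -0.55
3 -0.07 -0.56
4 -0.01 -0.56
5 0.05 -0.56
6 0.11 -0.55
7 0.18 -0.54
8 0.23 -0.51
9 0.29 -0.48
10 0.34 -0.45
11 0.39 -0.41
12 0.43 -0.36
13 0.47 -0.31
14 0.5 -0.26
15 0.53 -0.2
16 0.55 -0.14
17 0.56 -0.08
18 0.56 -0.01
19 0.56 0.05
```

{"method": "step_arm", "body": {"increments": [{"dx":0,"dy":-0.12,"dz":0,"wx":0,"wy":0,"wz":0},{"dx":0,"dy":0,"dz":0,"wx":0,"wy":0,"wz":0}]}}

```text
time_s: 6.6
eef_pos: [469.6, 276.1, 65.2]
ee_rot: [0.001, 0.996, 0.087, 0.001]
force: [0.3, -5.8, 5.0]
grip_width: 0.155
grip_force: 28.4
```

{"method": "step_arm", "body": {"increments": [{"dx":-0.25,"dy":0.03,"dz":-0.5,"wx":0,"wy":0,"wz":0},{"dx":-0.2,"dy":0,"dz":-0.53,"wx":0,"wy":0,"wz":0},{"dx":-0.14,"dy":0,"dz":-0.55,"wx":0,"wy":0,"wz":0}]}}

```text
time_s: 6.9
eef_pos: [454.9, 273.4, 105.0]
ee_rot: [-0.0, 0.996, 0.087, 0.001]
force: [7.3, 1.7, -0.6]
grip_width: 0.154
grip_force: 25.3
```

{"method": "step_arm", "body": {"increments": [{"dx":-0.07,"dy":0,"dz":-0.56,"wx":0,"wy":0,"wz":0},{"dx":-0.01,"dy":0,"dz":-0.56,"wx":0,"wy":0,"wz":0},{"dx":0.05,"dy":0,"dz":-0.56,"wx":0,"wy":0,"wz":0}]}}

```text
time_s: 7.2
eef_pos: [453.7, 273.2, 146.9]
ee_rot: [0.0, 0.996, 0.087, 0.0]
force: [5.5, -0.3, -3.9]
grip_width: 0.155
grip_force: 24.3
```

{"method": "step_arm", "body": {"increments": [{"dx":0.11,"dy":0,"dz":-0.55,"wx":0,"wy":0,"wz":0},{"dx":0.18,"dy":0,"dz":-0.54,"wx":0,"wy":0,"wz":0},{"dx":0.23,"dy":0,"dz":-0.51,"wx":0,"wy":0,"wz":0},{"dx":0.29,"dy":0,"dz":-0.48,"wx":0,"wy":0,"wz":0}]}}

```text
time_s: 7.6
eef_pos: [473.1, 276.5, 198.5]
ee_rot: [0.0, 0.996, 0.087, -0.001]
force: [2.5, -0.3, -5.0]
grip_width: 0.151
grip_force: 24.6
```

{"method": "step_arm", "body": {"increments": [{"dx":0.34,"dy":0,"dz":-0.45,"wx":0,"wy":0,"wz":0},{"dx":0.39,"dy":0,"dz":-0.41,"wx":0,"wy":0,"wz":0},{"dx":0.43,"dy":0,"dz":-0.36,"wx":0,"wy":0,"wz":0},{"dx":0.47,"dy":0,"dz":-0.31,"wx":0,"wy":0,"wz":0}]}}

```text
time_s: 8.0
eef_pos: [513.1, 283.4, 236.7]
ee_rot: [0.001, 0.996, 0.087, -0.002]
force: [-0.8, -2.5, -2.8]
grip_width: 0.156
grip_force: 25.4
```

{"method": "step_arm", "body": {"increments": [{"dx":0.5,"dy":0,"dz":-0.26,"wx":0,"wy":0,"wz":0},{"dx":0.53,"dy":0,"dz":-0.2,"wx":0,"wy":0,"wz":0},{"dx":0.55,"dy":0,"dz":-0.14,"wx":0,"wy":0,"wz":0}]}}

```text
time_s: 8.3
eef_pos: [552.2, 290.2, 252.0]
ee_rot: [0.001, 0.996, 0.087, -0.001]
force: [-2.8, -4.5, 0.1]
grip_width: 0.161
grip_force: 25.7
```

{"method": "step_arm", "body": {"increments": [{"dx":0.56,"dy":0,"dz":-0.08,"wx":0,"wy":0,"wz":0},{"dx":0.56,"dy":0,"dz":-0.01,"wx":0,"wy":0,"wz":0},{"dx":0.5,"dy":0,"dz":0.05,"wx":0,"wy":0,"wz":0},{"dx":0,"dy":0,"dz":0,"wx":0,"wy":0,"wz":0}]}}

```text
time_s: 8.7
eef_pos: [593.4, 297.2, 253.6]
ee_rot: [0.0, 0.996, 0.087, 0.0]
force: [-0.2, -3.7, 5.3]
grip_width: 0.156
grip_force: 27.5
```

```bash
python3 - <<'E'
from h import *
s,c=look("side",["yellow_tab"])
s,c2=look("scene",["yellow_tab"])
cv2.imwrite("pics/g.png",np.hstack([cv2.resize(c["frame"][50:250,150:350],(400,400)),cv2.resize(c2["frame"][130:330,370:570],(400,400))]))
print(s["eef_pos"],s["force"],s["joints"])
E
```

```text
side yellow_tab 0.92 [591.5 298.7 242.8]
scene yellow_tab 0.97 [587.  293.  244.7]
[592.86276447 297.11533017 253.70134491] [ 0.87693046 -2.61944907  4.4470924 ] [ 2.88772686e-01  6.33231906e-01  1.01874314e+00 -1.39438471e-03
  1.48884856e+00  1.68526636e+00]
```

View pics/g.png

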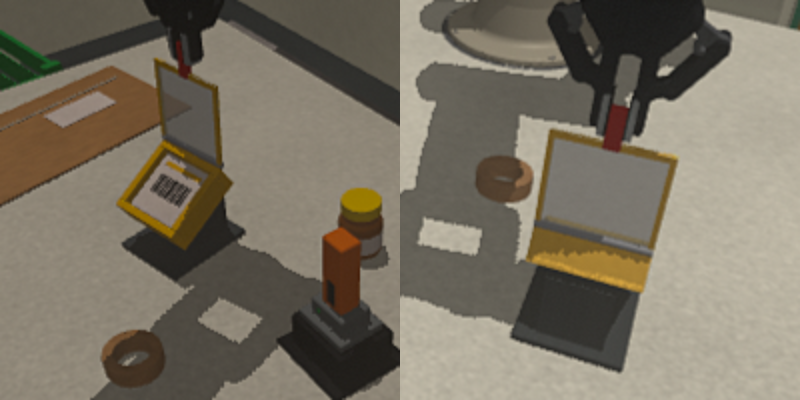

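Cover is open to about 2.2 rad (plate just past vertical, tab on top). Now release, rise, go over the reader and look.

{"method": "step_arm", "body": {"increments": [{"dx":0,"dy":0,"dz":0,"wx":0,"wy":0,"wz":0},{"dx":0,"dy":0,"dz":0,"wx":0,"wy":0,"wz":0},{"dx":0,"dy":0,"dz":-0.5,"wx":0,"wy":0,"wz":0},{"dx":0,"dy":0,"dz":-1,"wx":0,"wy":0,"wz":0},{"dx":0,"dy":0,"dz":-0.9,"wx":0,"wy":0,"wz":0}], "fingers": 55}}

```text
time_s: 9.4
eef_pos: [592.4, 298.0, 313.8]
ee_rot: [-0.0, 0.996, 0.087, -0.0]
force: [-0.2, 0.7, 0.2]
grip_width: 0.644
grip_force: 0.0
```

{"method": "step_arm", "body": {"increments": [{"dx":-0.35,"dy":1,"dz":0,"wx":0,"wy":0,"wz":0},{"dx":-0.35,"dy":1,"dz":0,"wx":0,"wy":0,"wz":0},{"dx":-0.35,"dy":1,"dz":0,"wx":0,"wy":0,"wz":0},{"dx":-0.35,"dy":1,"dz":0,"wx":0,"wy":0,"wz":0},{"dx":-0.35,"dy":1,"dz":0,"wx":0,"wy":0,"wz":0}]}}

```text
time_s: 9.9
eef_pos: [571.0, 166.3, 313.0]
ee_rot: [-0.0, 0.996, 0.087, 0.0]
force: [0.4, -0.3, -0.4]
grip_width: 0.644
grip_force: 0.0
```

{"method": "step_arm", "body": {"increments": [{"dx":-0.35,"dy":1,"dz":0,"wx":0,"wy":0,"wz":0},{"dx":-0.35,"dy":1,"dz":0,"wx":0,"wy":0,"wz":0},{"dx":-0.35,"dy":1,"dz":0,"wx":0,"wy":0,"wz":0},{"dx":-0.35,"dy":1,"dz":0,"wx":0,"wy":0,"wz":0},{"dx":-0.35,"dy":1,"dz":0,"wx":0,"wy":0,"wz":0}]}}

```text
time_s: 10.4
eef_pos: [549.7, 35.6, 313.0]
ee_rot: [-0.0, 0.996, 0.087, 0.0]
force: [1.3, -0.3, -0.2]
grip_width: 0.646
grip_force: 0.0
```

{"method": "step_arm", "body": {"increments": [{"dx":0,"dy":0.7,"dz":0,"wx":0,"wy":0,"wz":0},{"dx":0,"dy":0,"dz":0,"wx":0,"wy":0,"wz":1},{"dx":0,"dy":0,"dz":0,"wx":0,"wy":0,"wz":1},{"dx":0,"dy":0,"dz":0,"wx":0,"wy":0,"wz":0},{"dx":0,"dy":0,"dz":0,"wx":0,"wy":0,"wz":0}]}}

```text
time_s: 10.9
eef_pos: [553.1, 19.3, 312.6]
ee_rot: [-0.0, 1.0, -0.016, 0.0]
force: [0.0, 0.3, -0.1]
grip_width: 0.643
grip_force: 0.0
```

```bash
python3 - <<'E'
from h import *
s,c=look("wrist",["reader","holster"],"pics/i.png")
np.savez("wi.npz",**{k:np.array(v) for k,v in c.items()},pos=s["eef_pos"],q=s["ee_rot"])
print(s["eef_pos"],s["ee_rot"],s["joints"],c["fx"])
s,c=look("side",["reader","holster","yellow_tab"])
s,c=look("scene",["reader","holster","yellow_tab"])
E
```

```text
wrist reader 0.86 [580.5  18.5  10.3]
[553.08501832  19.33041265 312.5966092 ] [-7.93045777e-06  9.99875641e-01 -1.57689819e-02  2.03745181e-04] [-1.76823619e-01  3.44015497e-01  1.30918780e+00  8.12787573e-05
  1.48798968e+00  1.42550527e+00] 315.93071405669986
side reader 0.96 [579.5  23.6   9.4]
side holster 0.87 [5.748e+02 1.300e+01 3.000e-01]
side yellow_tab 0.57 [589.7 295.2 243.2]
side yellow_tab 0.23 [ 719.9 -136.4   -4. ]
scene reader 0.97 [578.8  18.4  12.1]
scene reader 0.56 [ 715.3 -136.4   -5.4]
scene holster 0.81 [576.5  15.7   1.5]
scene yellow_tab 0.69 [584.6 292.5 244. ]
```

View pics/i.png

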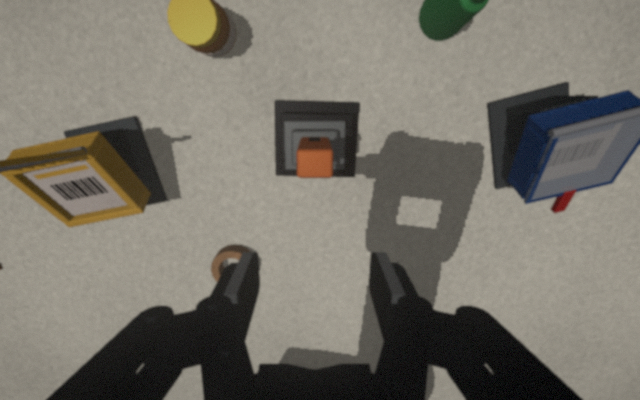

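The orange handle top spans px (297–333, 150–178), nearly aligned with the image. The holster outline runs (276,100)–(358,103), about 2° clockwise. Computing the handle position now.

```bash
python3 - <<'E'
from h import *
d=np.load("wi.npz"); T=d["tool_from_camera"]; R=toolR({"ee_rot":d["q"]}).as_matrix()
def at(px,z):
    r=np.array([(px[0]-d["cx"])/d["fx"],(px[1]-d["cy"])/d["fy"],1]); r=R@T[:3,:3]@r
    o=R@T[:3,3]+d["pos"]; return (o+r*(z-o[2])/r[2]).round(1)
for p in [(315.5,164),(298,150),(332,151),(333,178),(297,178)]: print(p,at(p,160))
for p in [(276,100),(358,103),(356,176),(275,175)]: print(p,at(p,0),at(p,45))
# colour mask rect
hsv=cv2.cvtColor(d["frame"],cv2.COLOR_BGR2HSV)
m=((hsv[...,0]<14)&(hsv[...,1]>150)&(hsv[...,2]>150)).astype(np.uint8); m[:,:280]=0;m[:,350:]=0;m[:130]=0;m[190:]=0
c=max(cv2.findContours(m,0,2)[0],key=cv2.contourArea); r=cv2.minAreaRect(c); print(r,at(r[0],160))
E
```

```text
(315.5, 164) [577.3  16.8 160. ]
(298, 150) [589.9  31.4 160. ]
(332, 151) [588.2   2.3 160. ]
(333, 178) [564.3   1.8 160. ]
(297, 178) [565.3  33.5 160. ]
(276, 100) [629.7  65.7   0. ] [630.1  60.6  45. ]
(358, 103) [622.6 -40.7   0. ] [623.8 -34.7  45. ]
(356, 176) [525.  -39.1   0. ] [536.4 -33.3  45. ]
(275, 175) [530.   74.2   0. ] [540.9  68.1  45. ]
((313.5, 163.0), (31.0, 24.0), 0.0) [578.2  18.5 160. ]
```

{"method": "step_arm", "body": {"increments": [{"dx":0,"dy":0,"dz":0,"wx":0,"wy":0,"wz":0.33},{"dx":0.5,"dy":0,"dz":0,"wx":0,"wy":0,"wz":0},{"dx":0.5,"dy":0,"dz":0,"wx":0,"wy":0,"wz":0},{"dx":0,"dy":0,"dz":1,"wx":0,"wy":0,"wz":0},{"dx":0,"dy":0,"dz":1,"wx":0,"wy":0,"wz":0}]}}

```text
time_s: 11.95
eef_pos: [578.4, 17.4, 261.5]
ee_rot: [0.0, 0.999, -0.035, 0.001]
force: [0.7, -0.7, 0.2]
grip_width: 0.645
grip_force: 0.0
```

{"method": "step_arm", "body": {"increments": [{"dx":0,"dy":0,"dz":1,"wx":0,"wy":0,"wz":0},{"dx":0,"dy":0,"dz":1,"wx":0,"wy":0,"wz":0},{"dx":0,"dy":0,"dz":1,"wx":0,"wy":0,"wz":0},{"dx":0,"dy":0,"dz":1,"wx":0,"wy":0,"wz":0},{"dx":0,"dy":0,"dz":0.86,"wx":0,"wy":0,"wz":0}]}}

```text
time_s: 12.45
eef_pos: [577.8, 17.5, 139.2]
ee_rot: [-0.0, 0.999, -0.034, -0.0]
force: [-0.5, 0.4, 0.0]
grip_width: 0.643
grip_force: 0.0
```

{"method": "step_arm", "body": {"increments": [{"dx":0,"dy":0,"dz":0,"wx":0,"wy":0,"wz":0},{"dx":0,"dy":0,"dz":0,"wx":0,"wy":0,"wz":0}]}}

```text
time_s: 12.65
eef_pos: [578.3, 17.4, 141.2]
ee_rot: [0.0, 0.999, -0.035, 0.0]
force: [1.0, -0.3, -0.1]
grip_width: 0.644
grip_force: 0.0
```

{"method": "step_arm", "body": {"increments": [{"dx":0,"dy":0,"dz":0,"wx":0,"wy":0,"wz":0},{"dx":0,"dy":0,"dz":0,"wx":0,"wy":0,"wz":0},{"dx":0,"dy":0,"dz":0,"wx":0,"wy":0,"wz":0},{"dx":0,"dy":0,"dz":0,"wx":0,"wy":0,"wz":0},{"dx":0,"dy":0,"dz":0,"wx":0,"wy":0,"wz":0}], "fingers": 20, "squeeze": 60}}

```text
time_s: 13.15
eef_pos: [578.7, 17.5, 142.0]
ee_rot: [0.0, 0.999, -0.034, 0.001]
force: [-0.5, 2.1, 7.0]
grip_width: 0.368
grip_force: 58.5
```

Reader gripped (31 mm). Lift it out, turn to the deck's yaw and carry it to a hover point along the deck normal.

{"method": "step_arm", "body": {"increments": [{"dx":0,"dy":0,"dz":-0.5,"wx":0,"wy":0,"wz":0},{"dx":0,"dy":0,"dz":-0.5,"wx":0,"wy":0,"wz":0},{"dx":0,"dy":0,"dz":-1,"wx":0,"wy":0,"wz":0},{"dx":0,"dy":0,"dz":-1,"wx":0,"wy":0,"wz":0},{"dx":0,"dy":0,"dz":-1,"wx":0,"wy":0,"wz":0}]}}

```text
time_s: 13.65
eef_pos: [577.9, 17.4, 242.5]
ee_rot: [0.0, 0.999, -0.035, 0.0]
force: [-1.2, -0.1, -2.6]
grip_width: 0.371
grip_force: 58.9
```

{"method": "step_arm", "body": {"increments": [{"dx":0,"dy":0,"dz":-1,"wx":0,"wy":0,"wz":0},{"dx":0,"dy":0,"dz":-1,"wx":0,"wy":0,"wz":0},{"dx":0,"dy":0,"dz":0,"wx":0,"wy":0,"wz":-0.8},{"dx":0,"dy":0,"dz":0,"wx":0,"wy":0,"wz":-0.8},{"dx":0,"dy":0,"dz":0,"wx":0,"wy":0,"wz":-0.8}]}}

```text
time_s: 14.15
eef_pos: [577.9, 17.4, 291.6]
ee_rot: [0.0, 0.996, 0.093, 0.0]
force: [-0.7, -0.5, -3.3]
grip_width: 0.367
grip_force: 58.8
```

{"method": "step_arm", "body": {"increments": [{"dx":-0.4,"dy":-0.9,"dz":0,"wx":0,"wy":0,"wz":0},{"dx":-0.4,"dy":-1,"dz":0,"wx":0,"wy":0,"wz":0},{"dx":-0.4,"dy":-1,"dz":0,"wx":0,"wy":0,"wz":0},{"dx":-0.4,"dy":-1,"dz":0,"wx":0,"wy":0,"wz":0},{"dx":-0.4,"dy":-1,"dz":0,"wx":0,"wy":0,"wz":0}]}}

```text
time_s: 14.65
eef_pos: [505.9, 129.6, 291.5]
ee_rot: [0.0, 0.996, 0.091, 0.0]
force: [0.3, 0.5, -2.2]
grip_width: 0.367
grip_force: 59.1
```

{"method": "step_arm", "body": {"increments": [{"dx":-0.4,"dy":-1,"dz":0,"wx":0,"wy":0,"wz":0},{"dx":-0.4,"dy":-1,"dz":0,"wx":0,"wy":0,"wz":0},{"dx":-0.4,"dy":-1,"dz":0,"wx":0,"wy":0,"wz":0},{"dx":-0.4,"dy":-1,"dz":0,"wx":0,"wy":0,"wz":0},{"dx":-0.14,"dy":-1,"dz":0.5,"wx":0,"wy":0,"wz":0}]}}

```text
time_s: 15.15
eef_pos: [440.7, 244.9, 280.3]
ee_rot: [-0.0, 0.996, 0.091, 0.002]
force: [1.6, -0.4, -2.3]
grip_width: 0.37
grip_force: 59.1
```

{"method": "step_arm", "body": {"increments": [{"dx":0,"dy":-1,"dz":0.56,"wx":0,"wy":0,"wz":0},{"dx":0,"dy":0,"dz":0,"wx":0,"wy":1,"wz":0},{"dx":0,"dy":0,"dz":0,"wx":0,"wy":1,"wz":0},{"dx":0,"dy":0,"dz":0,"wx":0,"wy":1,"wz":0},{"dx":0,"dy":0,"dz":0,"wx":0,"wy":1,"wz":0}]}}

```text
time_s: 15.65
eef_pos: [436.5, 268.5, 265.1]
ee_rot: [-0.019, 0.974, 0.089, 0.209]
force: [0.8, -0.1, -2.5]
grip_width: 0.368
grip_force: 59.8
```

{"method": "step_arm", "body": {"increments": [{"dx":0,"dy":0,"dz":0,"wx":0,"wy":1,"wz":0},{"dx":0,"dy":0,"dz":0,"wx":0,"wy":0,"wz":0},{"dx":0,"dy":0,"dz":0,"wx":0,"wy":0,"wz":0}]}}

```text
time_s: 15.95
eef_pos: [436.7, 268.4, 264.8]
ee_rot: [-0.023, 0.962, 0.088, 0.257]
force: [0.7, 0.1, -1.7]
grip_width: 0.369
grip_force: 59.8
```

```bash
cat > g.py <<'E'
from h import *
v=np.load("deck.npy"); v[:3]=[536,286.8,91]; R=Ro.from_euler("ZY",[v[3],-np.pi/6])
def report(s):
    t=toolR(s); n=np.array(s["eef_pos"])+t.apply([0,0,131.5]); z=-t.apply([0,0,1])
    print("nose in deck",R.inv().apply(n-v[:3]).round(1),"z axis in deck",R.inv().apply(z).round(3),
     "x axis",R.inv().apply(t.apply([1,0,0])).round(3),"Fn",round(float(np.dot(s["force"],R.apply([0,0,1]))),2),np.round(s["force"],1),s["grip_width"])
E
python3 - <<'E'
from g import *
s,c=look("side",["reader","yellow_well"]); 
s,c2=look("scene",["reader"])
p=[world("side",c,s,d["point"]) for d in eyes.landmark_of("side","yellow_well")[:1]]
for k in range(4): s=ctrl.sense(); report(s)
print(s["eef_pos"],s["joints"])
cv2.imwrite("pics/j.png",np.hstack([cv2.resize(c["frame"][50:250,150:350],(400,400)),cv2.resize(c2["frame"][130:330,370:570],(400,400))]))
E
```

```text
side reader 0.65 [500.8 283.4 146. ]
side reader 0.16 [ 556.1 -279.6   92.5]
side yellow_well 0.59 [549.8 291.4  64.4]
scene reader 0.94 [503.2 281.1 151.5]
scene reader 0.65 [578.   15.2   3.7]
nose in deck [-0.7 -0.1 68.7] z axis in deck [0.001 0.001 1.   ] x axis [ 1.    -0.001 -0.001] Fn -2.35 [ 0.3 -0.2 -2.6] 0.36769653451892376
nose in deck [-0.7 -0.1 68.7] z axis in deck [0.001 0.001 1.   ] x axis [ 1.    -0.001 -0.001] Fn -2.35 [ 0.3 -0.2 -2.6] 0.36769653451892376
nose in deck [-0.7 -0.1 68.7] z axis in deck [0.001 0.001 1.   ] x axis [ 1.    -0.001 -0.001] Fn -2.35 [ 0.3 -0.2 -2.6] 0.36769653451892376
nose in deck [-0.7 -0.1 68.7] z axis in deck [0.001 0.001 1.   ] x axis [ 1.    -0.001 -0.001] Fn -2.35 [ 0.3 -0.2 -2.6] 0.36769653451892376
[437.04111142 268.45879751 264.0642954 ] [ 0.36351527  0.07299957  1.85474412 -0.14001843  0.70300063  1.83567863]
```

View pics/j.png

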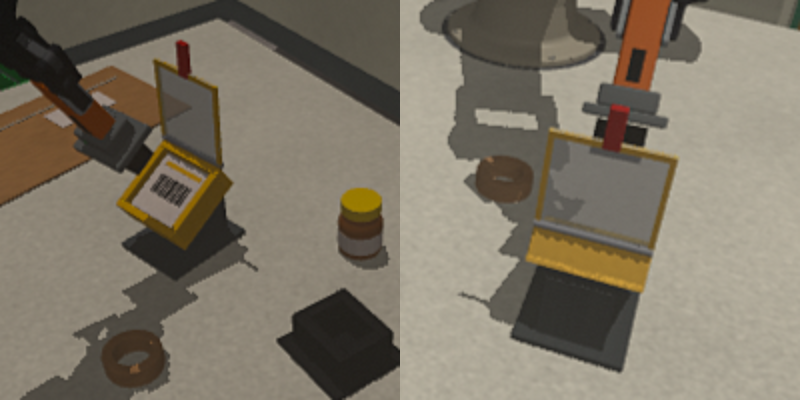

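The reader hovers square over the well; landmarks agree to about 2 mm. Moving in along the normal, first to just above the possible face range.

{"method": "step_arm", "body": {"increments": [{"dx":0.03,"dy":0,"dz":0.8,"wx":0,"wy":0,"wz":0},{"dx":0,"dy":0,"dz":0.8,"wx":0,"wy":0,"wz":0},{"dx":0,"dy":0,"dz":0.7,"wx":0,"wy":0,"wz":0},{"dx":0,"dy":0,"dz":0.5,"wx":0,"wy":0,"wz":0},{"dx":0,"dy":0,"dz":0,"wx":0,"wy":0,"wz":0}]}}

```text
time_s: 16.75
eef_pos: [471.8, 274.7, 202.3]
ee_rot: [-0.023, 0.962, 0.088, 0.256]
force: [-0.0, -0.2, -2.7]
grip_width: 0.369
grip_force: 59.8
```

{"method": "step_arm", "body": {"increments": [{"dx":0,"dy":0,"dz":0.1,"wx":0,"wy":0,"wz":0},{"dx":0,"dy":0,"dz":0,"wx":0,"wy":0,"wz":0}]}}

```text
time_s: 16.95
eef_pos: [473.1, 275.3, 202.2]
ee_rot: [-0.024, 0.962, 0.088, 0.258]
force: [0.4, 0.2, -2.7]
grip_width: 0.371
grip_force: 59.8
```

```bash
python3 -c "
from g import *
report(ctrl.sense())"
```

```text
nose in deck [ 0.3  0.1 -3.2] z axis in deck [-0.001  0.     1.   ] x axis [ 1.    -0.001  0.001] Fn -2.57 [ 0.4  0.2 -2.7] 0.3705806023060482
```

{"method": "step_arm", "body": {"increments": [{"dx":0,"dy":0,"dz":0.1,"wx":0,"wy":0,"wz":0},{"dx":0,"dy":0,"dz":0,"wx":0,"wy":0,"wz":0}]}}

```text
time_s: 17.15
eef_pos: [474.2, 275.4, 199.6]
ee_rot: [-0.024, 0.962, 0.088, 0.258]
force: [0.4, -0.6, -2.7]
grip_width: 0.367
grip_force: 59.8
```

{"method": "step_arm", "body": {"increments": [{"dx":0,"dy":0,"dz":0.08,"wx":0,"wy":0,"wz":0},{"dx":0,"dy":0,"dz":0,"wx":0,"wy":0,"wz":0}]}}

```text
time_s: 17.35
eef_pos: [475.2, 275.6, 197.6]
ee_rot: [-0.024, 0.962, 0.088, 0.258]
force: [0.3, 0.4, -2.5]
grip_width: 0.37
grip_force: 59.8
```

```bash
python3 -c "
from g import *
report(ctrl.sense())"
```

```text
nose in deck [-0.2 -0.  -8.2] z axis in deck [0. 0. 1.] x axis [ 1.    -0.001 -0.   ] Fn -2.37 [ 0.3  0.4 -2.5] 0.3695278311911456
```

{"method": "step_arm", "body": {"increments": [{"dx":0,"dy":0,"dz":0.08,"wx":0,"wy":0,"wz":0},{"dx":0,"dy":0,"dz":0,"wx":0,"wy":0,"wz":0}]}}

```text
time_s: 17.55
eef_pos: [476.3, 275.8, 196.0]
ee_rot: [-0.024, 0.962, 0.088, 0.258]
force: [-1.4, 0.6, -0.2]
grip_width: 0.369
grip_force: 60.0
```

{"method": "step_arm", "body": {"increments": [{"dx":0,"dy":0,"dz":0.08,"wx":0,"wy":0,"wz":0},{"dx":0,"dy":0,"dz":0,"wx":0,"wy":0,"wz":0}]}}

```text
time_s: 17.75
eef_pos: [477.3, 276.0, 194.3]
ee_rot: [-0.024, 0.962, 0.088, 0.258]
force: [-1.8, 0.2, 1.3]
grip_width: 0.368
grip_force: 60.2
```

```bash
python3 -c "
from g import *
report(ctrl.sense())"
```

```text
nose in deck [ -0.    0.  -12.2] z axis in deck [-0.  0.  1.] x axis [ 1.    -0.001  0.   ] Fn 1.97 [-1.8  0.2  1.3] 0.36826244920585804
```

Contact: about 4.4 N net on the nose. One more 0.75 mm, then hold.

{"method": "step_arm", "body": {"increments": [{"dx":0,"dy":0,"dz":0.03,"wx":0,"wy":0,"wz":0},{"dx":0,"dy":0,"dz":0,"wx":0,"wy":0,"wz":0},{"dx":0,"dy":0,"dz":0,"wx":0,"wy":0,"wz":0},{"dx":0,"dy":0,"dz":0,"wx":0,"wy":0,"wz":0},{"dx":0,"dy":0,"dz":0,"wx":0,"wy":0,"wz":0}]}}

```text
time_s: 18.25
eef_pos: [477.6, 276.1, 193.7]
ee_rot: [-0.024, 0.962, 0.088, 0.258]
force: [-2.9, -0.4, 1.9]
grip_width: 0.367
grip_force: 60.2
```

{"method": "step_arm", "body": {"increments": [{"dx":0,"dy":0,"dz":0,"wx":0,"wy":0,"wz":0},{"dx":0,"dy":0,"dz":0,"wx":0,"wy":0,"wz":0},{"dx":0,"dy":0,"dz":0,"wx":0,"wy":0,"wz":0},{"dx":0,"dy":0,"dz":0,"wx":0,"wy":0,"wz":0},{"dx":0,"dy":0,"dz":0,"wx":0,"wy":0,"wz":0}]}}

```text
time_s: 18.75
eef_pos: [477.6, 276.1, 193.7]
ee_rot: [-0.024, 0.962, 0.088, 0.258]
force: [-2.5, 1.2, 1.8]
grip_width: 0.368
grip_force: 60.3
```

{"method": "step_arm", "body": {"increments": [{"dx":0,"dy":0,"dz":0,"wx":0,"wy":0,"wz":0},{"dx":0,"dy":0,"dz":0,"wx":0,"wy":0,"wz":0},{"dx":0,"dy":0,"dz":0,"wx":0,"wy":0,"wz":0},{"dx":0,"dy":0,"dz":0,"wx":0,"wy":0,"wz":0},{"dx":0,"dy":0,"dz":0,"wx":0,"wy":0,"wz":0}]}}

```text
time_s: 19.25
eef_pos: [477.6, 276.1, 193.7]
ee_rot: [-0.024, 0.962, 0.088, 0.258]
force: [-2.3, 0.7, 2.5]
grip_width: 0.369
grip_force: 60.3
```

```bash
python3 -c "
from g import *
s=ctrl.sense();report(s)
s,c=look('side',['reader']);s,c=look('scene',['reader'])
p=R.apply([0,0,-9])+v[:3];print(p)
report(ctrl.sense())"
```

```text
nose in deck [ -0.1   0.  -12.9] z axis in deck [-0.  0.  1.] x axis [ 1.    -0.001  0.   ] Fn 3.21 [-2.3  0.7  2.5] 0.36887979198235915
side reader 0.56 [543.6 292.   75.2]
[540.42494486 287.6184516   83.20577137]
nose in deck [ -0.1  -0.  -12.9] z axis in deck [-0.  0.  1.] x axis [ 1.    -0.001  0.   ] Fn 2.67 [-1.8  0.5  2.1] 0.36746675918320715
```

Held 1.5 s at about 5.4 N, square and centred. Now retrace the path back above the holster.

{"method": "step_arm", "body": {"increments": [{"dx":0,"dy":0,"dz":-0.5,"wx":0,"wy":0,"wz":0},{"dx":0,"dy":0,"dz":-0.8,"wx":0,"wy":0,"wz":0},{"dx":0,"dy":0,"dz":-0.97,"wx":0,"wy":0,"wz":0},{"dx":0,"dy":0,"dz":-1,"wx":0,"wy":0,"wz":0},{"dx":-0.03,"dy":0,"dz":0,"wx":0,"wy":-1,"wz":0}]}}

```text
time_s: 19.95
eef_pos: [434.7, 268.4, 266.6]
ee_rot: [-0.019, 0.974, 0.09, 0.208]
force: [-0.4, -0.7, -3.3]
grip_width: 0.368
grip_force: 59.8
```

{"method": "step_arm", "body": {"increments": [{"dx":0,"dy":0,"dz":0,"wx":0,"wy":-1,"wz":0},{"dx":0,"dy":0,"dz":0,"wx":0,"wy":-1,"wz":0},{"dx":0,"dy":0,"dz":0,"wx":0,"wy":-1,"wz":0},{"dx":0,"dy":0,"dz":0,"wx":0,"wy":-1,"wz":0},{"dx":0,"dy":1,"dz":-0.56,"wx":0,"wy":0,"wz":0}]}}

```text
time_s: 20.45
eef_pos: [441.0, 244.5, 276.5]
ee_rot: [0.0, 0.996, 0.092, -0.004]
force: [0.9, 0.8, -2.1]
grip_width: 0.365
grip_force: 60.2
```

{"method": "step_arm", "body": {"increments": [{"dx":0.14,"dy":1,"dz":-0.5,"wx":0,"wy":0,"wz":0},{"dx":0.4,"dy":1,"dz":0,"wx":0,"wy":0,"wz":0},{"dx":0.4,"dy":1,"dz":0,"wx":0,"wy":0,"wz":0},{"dx":0.4,"dy":1,"dz":0,"wx":0,"wy":0,"wz":0},{"dx":0.4,"dy":1,"dz":0,"wx":0,"wy":0,"wz":0}]}}

```text
time_s: 20.95
eef_pos: [506.7, 127.7, 290.9]
ee_rot: [0.0, 0.996, 0.091, -0.0]
force: [-0.5, 0.3, -2.0]
grip_width: 0.369
grip_force: 60.2
```

{"method": "step_arm", "body": {"increments": [{"dx":0.4,"dy":1,"dz":0,"wx":0,"wy":0,"wz":0},{"dx":0.4,"dy":1,"dz":0,"wx":0,"wy":0,"wz":0},{"dx":0.4,"dy":1,"dz":0,"wx":0,"wy":0,"wz":0},{"dx":0.4,"dy":1,"dz":0,"wx":0,"wy":0,"wz":0},{"dx":0.4,"dy":0.9,"dz":0,"wx":0,"wy":0,"wz":0}]}}

```text
time_s: 21.45
eef_pos: [578.1, 16.2, 290.9]
ee_rot: [0.0, 0.996, 0.091, -0.0]
force: [-0.3, 0.2, -2.2]
grip_width: 0.367
grip_force: 60.2
```

{"method": "step_arm", "body": {"increments": [{"dx":0,"dy":0,"dz":0,"wx":0,"wy":0,"wz":0.8},{"dx":0,"dy":0,"dz":0,"wx":0,"wy":0,"wz":0.8},{"dx":0,"dy":0,"dz":0,"wx":0,"wy":0,"wz":0.8},{"dx":0,"dy":0,"dz":0,"wx":0,"wy":0,"wz":0},{"dx":0,"dy":0,"dz":0,"wx":0,"wy":0,"wz":0}]}}

```text
time_s: 21.95
eef_pos: [577.8, 17.5, 290.8]
ee_rot: [0.0, 0.999, -0.033, -0.0]
force: [0.1, 0.0, -2.0]
grip_width: 0.368
grip_force: 60.3
```

```bash
python3 -c "
from h import *
s,c=look('side',['reader','holster','yellow_tab']);s,c=look('scene',['reader','holster','yellow_tab']);print(s['eef_pos'],s['ee_rot'],s['force'])"
```

```text
side reader 0.92 [577.4  18.7 158.7]
side holster 0.86 [5.783e+02 1.910e+01 5.000e-01]
side holster 0.65 [550.3 292.4  62.7]
side yellow_tab 0.73 [590.1 295.  245. ]
scene reader 0.96 [578.9  19.  160.5]
scene holster 0.58 [580.5  17.1   0.8]
scene yellow_tab 0.73 [584.8 294.1 244.8]
scene yellow_tab 0.68 [537.8 285.6  87.4]
[577.94911105  17.44842714 290.62015978] [ 3.71943037e-05  9.99421101e-01 -3.40214536e-02 -4.92244283e-05] [-0.14621765 -0.0626693  -2.98109045]
```

{"method": "step_arm", "body": {"increments": [{"dx":0.02,"dy":0,"dz":1,"wx":0,"wy":0,"wz":0},{"dx":0,"dy":0,"dz":1,"wx":0,"wy":0,"wz":0},{"dx":0,"dy":0,"dz":1,"wx":0,"wy":0,"wz":0},{"dx":0,"dy":0,"dz":1,"wx":0,"wy":0,"wz":0},{"dx":0,"dy":0,"dz":0,"wx":0,"wy":0,"wz":0}]}}

```text
time_s: 22.85
eef_pos: [577.1, 17.6, 187.5]
ee_rot: [-0.0, 0.999, -0.034, -0.003]
force: [0.3, -0.4, -2.1]
grip_width: 0.373
grip_force: 60.2
```

{"method": "step_arm", "body": {"increments": [{"dx":0,"dy":0,"dz":0.3,"wx":0,"wy":0,"wz":0},{"dx":0,"dy":0,"dz":0.3,"wx":0,"wy":0,"wz":0},{"dx":0,"dy":0,"dz":0.3,"wx":0,"wy":0,"wz":0},{"dx":0,"dy":0,"dz":0.3,"wx":0,"wy":0,"wz":0},{"dx":0,"dy":0,"dz":0,"wx":0,"wy":0,"wz":0}]}}

```text
time_s: 23.35
eef_pos: [578.1, 17.5, 159.5]
ee_rot: [-0.0, 0.999, -0.035, -0.001]
force: [-0.1, -0.0, -1.5]
grip_width: 0.369
grip_force: 60.2
```

{"method": "step_arm", "body": {"increments": [{"dx":0,"dy":0,"dz":0.3,"wx":0,"wy":0,"wz":0},{"dx":0,"dy":0,"dz":0.28,"wx":0,"wy":0,"wz":0},{"dx":0,"dy":0,"dz":0.1,"wx":0,"wy":0,"wz":0},{"dx":0,"dy":0,"dz":0,"wx":0,"wy":0,"wz":0}]}}

```text
time_s: 23.75
eef_pos: [578.4, 17.4, 143.0]
ee_rot: [-0.0, 0.999, -0.035, -0.0]
force: [-0.1, -0.2, -2.0]
grip_width: 0.37
grip_force: 60.3
```

{"method": "step_arm", "body": {"increments": [{"dx":0,"dy":0,"dz":0.05,"wx":0,"wy":0,"wz":0},{"dx":0,"dy":0,"dz":0,"wx":0,"wy":0,"wz":0},{"dx":0,"dy":0,"dz":0,"wx":0,"wy":0,"wz":0}]}}

```text
time_s: 24.05
eef_pos: [578.6, 17.4, 142.5]
ee_rot: [0.0, 0.999, -0.035, 0.0]
force: [-0.8, 0.3, -2.8]
grip_width: 0.372
grip_force: 60.3
```

{"method": "step_arm", "body": {"increments": [{"dx":0,"dy":0,"dz":0.04,"wx":0,"wy":0,"wz":0},{"dx":0,"dy":0,"dz":0,"wx":0,"wy":0,"wz":0},{"dx":0,"dy":0,"dz":0,"wx":0,"wy":0,"wz":0}]}}

```text
time_s: 24.35
eef_pos: [578.7, 17.5, 142.0]
ee_rot: [0.0, 0.999, -0.035, 0.0]
force: [-2.5, 0.9, 7.2]
grip_width: 0.37
grip_force: 60.4
```

Seated (7 N up on contact). Release, rise, and return over the tab.

{"method": "step_arm", "body": {"increments": [{"dx":0,"dy":0,"dz":0,"wx":0,"wy":0,"wz":0},{"dx":0,"dy":0,"dz":0,"wx":0,"wy":0,"wz":0},{"dx":0,"dy":0,"dz":0,"wx":0,"wy":0,"wz":0},{"dx":0,"dy":0,"dz":-0.4,"wx":0,"wy":0,"wz":0},{"dx":0,"dy":0,"dz":-1,"wx":0,"wy":0,"wz":0}], "fingers": 55}}

```text
time_s: 24.85
eef_pos: [577.7, 17.5, 175.5]
ee_rot: [-0.0, 0.999, -0.035, -0.002]
force: [0.6, -0.1, 0.5]
grip_width: 0.646
grip_force: 0.0
```

{"method": "step_arm", "body": {"increments": [{"dx":0,"dy":0,"dz":-1,"wx":0,"wy":0,"wz":0},{"dx":0,"dy":0,"dz":-1,"wx":0,"wy":0,"wz":0},{"dx":0,"dy":0,"dz":-1,"wx":0,"wy":0,"wz":0},{"dx":0,"dy":0,"dz":-1,"wx":0,"wy":0,"wz":0},{"dx":0,"dy":0,"dz":-1,"wx":0,"wy":0,"wz":0}]}}

```text
time_s: 25.35
eef_pos: [578.4, 17.4, 303.2]
ee_rot: [0.0, 0.999, -0.035, 0.0]
force: [-0.3, -0.3, -0.1]
grip_width: 0.647
grip_force: 0.0
```

{"method": "step_arm", "body": {"increments": [{"dx":0,"dy":0,"dz":-0.6,"wx":0,"wy":0,"wz":-0.8},{"dx":0,"dy":0,"dz":0,"wx":0,"wy":0,"wz":-0.8},{"dx":0,"dy":0,"dz":0,"wx":0,"wy":0,"wz":-0.8},{"dx":0,"dy":-0.9,"dz":0,"wx":0,"wy":0,"wz":0},{"dx":0.26,"dy":-1,"dz":0,"wx":0,"wy":0,"wz":0}]}}

```text
time_s: 25.85
eef_pos: [576.0, 65.3, 317.2]
ee_rot: [0.0, 0.996, 0.09, 0.0]
force: [0.6, 0.7, 0.5]
grip_width: 0.643
grip_force: 0.0
```

{"method": "step_arm", "body": {"increments": [{"dx":0.26,"dy":-1,"dz":0,"wx":0,"wy":0,"wz":0},{"dx":0.26,"dy":-1,"dz":0,"wx":0,"wy":0,"wz":0},{"dx":0.26,"dy":-1,"dz":0,"wx":0,"wy":0,"wz":0},{"dx":0.26,"dy":-1,"dz":0,"wx":0,"wy":0,"wz":0},{"dx":0.26,"dy":-1,"dz":0,"wx":0,"wy":0,"wz":0}]}}

```text
time_s: 26.35
eef_pos: [585.5, 195.2, 317.1]
ee_rot: [-0.0, 0.996, 0.091, 0.0]
force: [0.2, -0.2, -0.4]
grip_width: 0.643
grip_force: 0.0
```

{"method": "step_arm", "body": {"increments": [{"dx":0.26,"dy":-1,"dz":0,"wx":0,"wy":0,"wz":0},{"dx":0.26,"dy":-1,"dz":0,"wx":0,"wy":0,"wz":0},{"dx":0.26,"dy":-1,"dz":0,"wx":0,"wy":0,"wz":0},{"dx":0.26,"dy":-1,"dz":0,"wx":0,"wy":0,"wz":0},{"dx":0,"dy":0,"dz":0,"wx":0,"wy":0,"wz":0}]}}

```text
time_s: 26.85
eef_pos: [592.5, 299.8, 316.4]
ee_rot: [-0.0, 0.996, 0.093, 0.0]
force: [-0.1, -0.3, -1.1]
grip_width: 0.641
grip_force: 0.0
```

```bash
python3 -c "
from h import *
s,c=look('side',['reader','holster','yellow_tab'],'pics/k.png');s,c=look('scene',['reader','holster','yellow_tab'])
s,c=look('wrist',['yellow_tab']);print(s['eef_pos'],s['ee_rot'],s['force'])"
```

```text
side reader 0.93 [578.   20.1   8.8]
side holster 0.71 [576.5  13.3   1. ]
side yellow_tab 0.86 [586.5 296.8 240.7]
scene reader 0.64 [579.7  21.   11.8]
scene holster 0.83 [576.4  14.9   1.4]
scene yellow_tab 0.95 [586.3 291.7 246.7]
wrist yellow_tab 0.57 [589.4 294.5 243.9]
[593.20319867 296.48537275 316.59144204] [-2.23777924e-05  9.95894482e-01  9.05216387e-02  1.16216170e-04] [-0.6867257  -0.16522987 -0.12336654]
```

View pics/k.png

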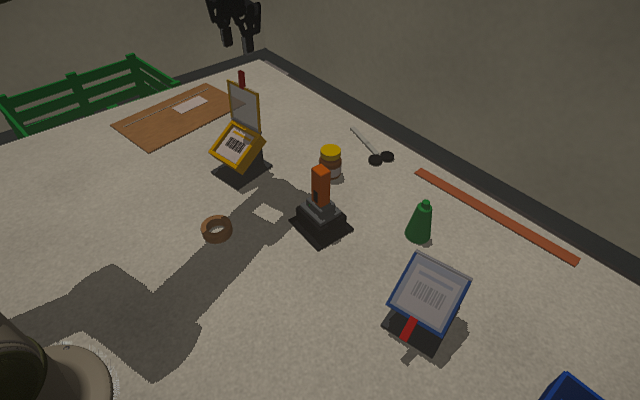

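The reader stands back in its holster and the cover is still open. Lower onto the tab and grip.

{"method": "step_arm", "body": {"increments": [{"dx":0,"dy":0,"dz":0.9,"wx":0,"wy":0,"wz":0},{"dx":0,"dy":0,"dz":0.9,"wx":0,"wy":0,"wz":0},{"dx":0,"dy":0,"dz":0.7,"wx":0,"wy":0,"wz":0},{"dx":0,"dy":0,"dz":0,"wx":0,"wy":0,"wz":0}]}}

```text
time_s: 27.75
eef_pos: [592.4, 296.8, 251.3]
ee_rot: [0.0, 0.996, 0.091, -0.002]
force: [-0.6, 0.5, -0.1]
grip_width: 0.642
grip_force: 0.0
```

{"method": "step_arm", "body": {"increments": [{"dx":0,"dy":0,"dz":0,"wx":0,"wy":0,"wz":0},{"dx":0,"dy":0,"dz":0,"wx":0,"wy":0,"wz":0},{"dx":0,"dy":0,"dz":0,"wx":0,"wy":0,"wz":0},{"dx":0,"dy":0,"dz":0,"wx":0,"wy":0,"wz":0},{"dx":0,"dy":0,"dz":0,"wx":0,"wy":0,"wz":0}], "fingers": 5, "squeeze": 25}}

```text
time_s: 28.25
eef_pos: [593.4, 297.1, 255.1]
ee_rot: [-0.0, 0.996, 0.091, 0.001]
force: [0.5, -1.3, 4.8]
grip_width: 0.155
grip_force: 26.8
```

{"method": "step_arm", "body": {"increments": [{"dx":-0.5,"dy":0,"dz":-0.05,"wx":0,"wy":0,"wz":0},{"dx":-0.56,"dy":0,"dz":0.01,"wx":0,"wy":0,"wz":0},{"dx":-0.56,"dy":0,"dz":0.08,"wx":0,"wy":0,"wz":0},{"dx":-0.55,"dy":0,"dz":0.14,"wx":0,"wy":0,"wz":0}]}}

```text
time_s: 28.65
eef_pos: [539.6, 287.7, 249.4]
ee_rot: [-0.001, 0.996, 0.091, 0.001]
force: [3.4, 3.2, -3.8]
grip_width: 0.157
grip_force: 25.0
```

{"method": "step_arm", "body": {"increments": [{"dx":-0.53,"dy":0,"dz":0.2,"wx":0,"wy":0,"wz":0},{"dx":-0.5,"dy":0,"dz":0.26,"wx":0,"wy":0,"wz":0},{"dx":-0.47,"dy":0,"dz":0.31,"wx":0,"wy":0,"wz":0},{"dx":-0.43,"dy":0,"dz":0.36,"wx":0,"wy":0,"wz":0}]}}

```text
time_s: 29.05
eef_pos: [492.1, 279.4, 221.6]
ee_rot: [-0.001, 0.996, 0.091, 0.001]
force: [1.5, 5.1, 0.9]
grip_width: 0.157
grip_force: 25.4
```

{"method": "step_arm", "body": {"increments": [{"dx":-0.39,"dy":0,"dz":0.41,"wx":0,"wy":0,"wz":0},{"dx":-0.34,"dy":0,"dz":0.45,"wx":0,"wy":0,"wz":0},{"dx":-0.29,"dy":0,"dz":0.48,"wx":0,"wy":0,"wz":0},{"dx":-0.23,"dy":0,"dz":0.51,"wx":0,"wy":0,"wz":0}]}}

```text
time_s: 29.45
eef_pos: [461.0, 274.0, 175.1]
ee_rot: [-0.001, 0.996, 0.091, 0.001]
force: [-1.0, 6.8, 1.6]
grip_width: 0.152
grip_force: 25.0
```

{"method": "step_arm", "body": {"increments": [{"dx":-0.18,"dy":0,"dz":0.54,"wx":0,"wy":0,"wz":0},{"dx":-0.11,"dy":0,"dz":0.55,"wx":0,"wy":0,"wz":0},{"dx":-0.05,"dy":0,"dz":0.56,"wx":0,"wy":0,"wz":0},{"dx":0,"dy":0,"dz":0,"wx":0,"wy":0,"wz":0}]}}

```text
time_s: 29.85
eef_pos: [452.4, 272.5, 132.4]
ee_rot: [-0.001, 0.996, 0.091, -0.001]
force: [-2.9, 8.2, 1.3]
grip_width: 0.155
grip_force: 24.7
```

{"method": "step_arm", "body": {"increments": [{"dx":0.01,"dy":-0.03,"dz":0.56,"wx":0,"wy":0,"wz":0},{"dx":0.07,"dy":-0.03,"dz":0.56,"wx":0,"wy":0,"wz":0},{"dx":0.14,"dy":0,"dz":0.55,"wx":0,"wy":0,"wz":0},{"dx":0.2,"dy":0,"dz":0.53,"wx":0,"wy":0,"wz":0},{"dx":0,"dy":0,"dz":0,"wx":0,"wy":0,"wz":0}]}}

```text
time_s: 30.35
eef_pos: [463.4, 274.7, 76.8]
ee_rot: [-0.0, 0.996, 0.091, -0.001]
force: [-1.9, -0.5, -0.1]
grip_width: 0.157
grip_force: 25.9
```

{"method": "step_arm", "body": {"increments": [{"dx":0.2,"dy":0,"dz":0.4,"wx":0,"wy":0,"wz":0},{"dx":0,"dy":0,"dz":0,"wx":0,"wy":0,"wz":0},{"dx":0,"dy":0,"dz":0,"wx":0,"wy":0,"wz":0}]}}

```text
time_s: 30.65
eef_pos: [467.7, 275.5, 68.4]
ee_rot: [0.0, 0.996, 0.091, -0.001]
force: [-4.6, -1.1, -2.7]
grip_width: 0.153
grip_force: 26.2
```

{"method": "step_arm", "body": {"increments": [{"dx":0.06,"dy":0,"dz":0.12,"wx":0,"wy":0,"wz":0},{"dx":0,"dy":0,"dz":0,"wx":0,"wy":0,"wz":0}]}}

```text
time_s: 30.85
eef_pos: [468.7, 275.8, 66.7]
ee_rot: [0.0, 0.996, 0.091, -0.001]
force: [-12.5, -4.0, 13.8]
grip_width: 0.157
grip_force: 28.4
```

{"method": "step_arm", "body": {"increments": [{"dx":0.04,"dy":0,"dz":0.08,"wx":0,"wy":0,"wz":0},{"dx":0,"dy":0,"dz":0,"wx":0,"wy":0,"wz":0}]}}

```text
time_s: 31.05
eef_pos: [469.4, 275.9, 65.7]
ee_rot: [0.0, 0.996, 0.091, -0.001]
force: [-17.9, -6.7, 24.2]
grip_width: 0.155
grip_force: 30.5
```

Firm stop: the cover is shut. Release, rise straight up, and check.

{"method": "step_arm", "body": {"increments": [{"dx":0,"dy":0,"dz":0,"wx":0,"wy":0,"wz":0},{"dx":0,"dy":0,"dz":0,"wx":0,"wy":0,"wz":0},{"dx":0,"dy":0,"dz":0,"wx":0,"wy":0,"wz":0},{"dx":0,"dy":0,"dz":-0.5,"wx":0,"wy":0,"wz":0},{"dx":0,"dy":0,"dz":-1,"wx":0,"wy":0,"wz":0}], "fingers": 50}}

```text
time_s: 31.55
eef_pos: [470.0, 275.8, 100.8]
ee_rot: [0.0, 0.996, 0.091, -0.001]
force: [0.6, 0.1, -0.1]
grip_width: 0.584
grip_force: 0.0
```

{"method": "step_arm", "body": {"increments": [{"dx":0,"dy":0,"dz":-1,"wx":0,"wy":0,"wz":0},{"dx":0,"dy":0,"dz":-1,"wx":0,"wy":0,"wz":0},{"dx":0,"dy":0,"dz":-1,"wx":0,"wy":0,"wz":0},{"dx":0,"dy":0,"dz":-1,"wx":0,"wy":0,"wz":0},{"dx":0,"dy":0,"dz":-1,"wx":0,"wy":0,"wz":0}]}}

```text
time_s: 32.05
eef_pos: [470.6, 276.1, 228.1]
ee_rot: [-0.0, 0.996, 0.091, 0.001]
force: [0.3, -0.1, 0.1]
grip_width: 0.585
grip_force: 0.0
```

{"method": "step_arm", "body": {"increments": [{"dx":0.6,"dy":0,"dz":-1,"wx":0,"wy":0,"wz":0},{"dx":0.6,"dy":0,"dz":-1,"wx":0,"wy":0,"wz":0},{"dx":0.6,"dy":0,"dz":0,"wx":0,"wy":0,"wz":0},{"dx":0,"dy":0,"dz":0,"wx":0,"wy":0,"wz":0},{"dx":0,"dy":0,"dz":0,"wx":0,"wy":0,"wz":0}]}}

```text
time_s: 32.55
eef_pos: [514.3, 284.1, 275.8]
ee_rot: [0.0, 0.996, 0.091, -0.001]
force: [-0.5, 0.2, 0.4]
grip_width: 0.587
grip_force: 0.0
```

```bash
python3 - <<'E'
from h import *
L=["yellow_tab","reader","blue_deck","tape_roll","glue_jar","thread_cone"]
look("wrist",L[:1]); look("scene",L)
s,c=look("side",L)
a=np.load("side.npz")["frame"].astype(int); b=c["frame"].astype(int)
for n,(y0,y1,x0,x1) in dict(yellow=(110,190,200,275),reader=(160,245,285,360),blue=(245,360,375,480)).items():
    print(n,"mean diff",np.abs(a[y0:y1,x0:x1]-b[y0:y1,x0:x1]).mean().round(1))
print(s["eef_pos"],s["force"])
E
```

```text
wrist yellow_tab 0.74 [468.3 277.1  59.2]
scene yellow_tab 0.81 [469.1 274.   57.7]
scene reader 0.66 [580.9  16.4   9.6]
scene blue_deck 0.97 [ 556.2 -270.4   91.7]
scene blue_deck 0.35 [577.1  14.4  -0.7]
scene tape_roll 0.71 [395.5 142.2   0.7]
scene glue_jar 0.59 [709.6 133.   -1.3]
scene thread_cone 0.91 [ 716.6 -134.6   -1.5]
scene thread_cone 0.38 [397.2 146.6  -2. ]
side yellow_tab 0.61 [470.8 275.3  55.9]
side reader 0.84 [583.   19.    8.9]
side blue_deck 0.63 [ 555.5 -276.4   87.8]
side tape_roll 0.66 [396.9 145.4  -0.6]
side glue_jar 0.59 [ 7.113e+02  1.400e+02 -1.000e-01]
side thread_cone 0.55 [ 7.193e+02 -1.373e+02 -4.000e-01]
yellow mean diff 13.0
reader mean diff 5.7
blue mean diff 5.6
[514.73717835 284.29488484 276.06269347] [1.07098118 0.79034849 0.31590199]
```

Quick pixel check of how shut the cover is, from the red tab's position before and after.

```bash
python3 - <<'E'
from h import *
def red(f,x0,x1,y0,y1):
    h=cv2.cvtColor(f,cv2.COLOR_BGR2HSV)[y0:y1,x0:x1]; m=((h[...,0]<5)|(h[...,0]>172))&(h[...,1]>140)&(h[...,2]>80)
    y,x=np.nonzero(m); return len(x),(x.mean()+x0).round(2) if len(x) else 0,(y.mean()+y0).round(2) if len(x) else 0
for cam,b in [("side",(195,240,140,190)),("scene",(450,500,220,255))]:
    print(cam,red(np.load(cam+".npz")["frame"],*b),red(eyes.capture(cam)["frame"],*b))
c=np.load("side.npz"); 
for z in (56,62): 
    q=c["R"]@[469.5,275,z]+c["t"].ravel(); print(z,c["fx"]*q[0]/q[2]+c["cx"],c["fy"]*q[1]/q[2]+c["cy"])
E
```

```text
side (75, np.float64(215.07), np.float64(163.51)) (73, np.float64(215.1), np.float64(163.4))
scene (13, np.float64(470.38), np.float64(239.23)) (12, np.float64(470.5), np.float64(239.17))
56 212.7298059555688 168.80826653435142
62 212.25350215509548 166.80631704667294
```

The tab sits within 0.1 px of where it started, so the cover is fully shut.

```bash
python3 -c "
from rig import finish_job
print(finish_job())"
```

```text
the job is handed in; nothing more can be done
None
```

I handed the job in with every step done, but the hand-in returned no verdict: the yellow cover was opened and is shut again, the reader was pressed on the ticket at about 5 N for 1.5 s and is back in its holster, and the other things still measure where they were.

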